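# Lock an intercepted specimen in the quarantine case

## Robot

A 6-joint arm with a two-finger parallel gripper is mounted at the origin on the work surface. World frame = base frame: x ahead of the robot, y to its left, z up, the work surface at z = 0. Lengths are in m, angles in rad, forces in N, time in s.
With the tool pointing down it reaches from about 0.25 to 0.775 m from the base axis. Payload 4 kg.
Tool frame: the origin (TCP) lies where the fingers leave the gripper's body, on its centre line; the fingertips stand 97 mm ahead of it and the grasp point (between the pads) lies 78 mm ahead of it; z points along the fingers, x is the direction in which the jaws open and shut, and the axes are right-handed (so a half turn about z gives the same grasp; the last joint's range is limited). The gripper opens to 94 mm and grips with 3 to 60 N. Pads are 16 mm wide; open, the fingers measure 119 mm over their backs; the gripper's body (75 mm by 177 mm) begins 78 mm behind the grasp point.
Start: joints at [-0.103, 0.087, 1.371, -0, 1.684, -0.103], TCP at [0.55, -0, 0.303] pointing down, gripper open.
Joint ranges: [-3.1, 3.1], [-0.76, 2.03], [0.27, 2.55], [-1.08, 4.22], [0.17, 2.65], [-2.57, 2.57]. Speed limits (rad/s): [2.79, 2.79, 3.14, 3.14, 3.14, 3.14].

## Interface

Orientations are given as [roll, pitch, yaw] about the fixed x, y, z axes, in that order (R = Rz(yaw) Ry(pitch) Rx(roll)).
In Python, from bench import * gives the robot as it stands.
- The arm moves only by the tool jog_arm, never from a script. Its argument "moves" is a list of rows, each a list of 7 numbers: the turn, a rotation vector about the world's x, y, z in rad, then the shift along the world's x, y, z in mm, then the finger opening in mm, from 0 to 94. In form: [[rx, ry, rz, tx, ty, tz, fingers], ...]. A call has 1 to 12 rows; each row shifts and turns the commanded pose from where the row before left it; what a row does not reach is not made up. A row lasts 1/8 s, in which the tool goes at most 62.5 mm and 10.7 degrees, less where a joint would pass 70% of its speed; a pose out of reach is approached as far as the arm can. A call is refused whole if a number of a shift passes 62.5 or a number of a turn 0.188, either way. A call with a gripper value outside its range is refused whole. The fingers move at their own pace and stop on an object; the grip force is fixed at half the most. Time passes only in rows, so rows that do not move let the fingers close. It gives the time, the measured TCP pose, the force and the opening at its end, in the units of the state.
- get_obs(): the state, without advancing time (a new reading comes with each control period).
- snapshot(name): name is "scene" or "side" or "wrist"; returns the picture (384x512x3 uint8, red, green, blue); there is no depth.
- get_calibration(name): a dict with "camera_matrix" (3x3 intrinsics, pixels), "R" (3x3) and "t" (3): a world point X has camera coordinates R X + t. Camera axes: x right, y down, z forward; pixel columns grow to the right and rows downward; lengths in m; the calibration is good to about 2 mm. A picture is of the moment at which its call begins: read the wrist's pose just before it. get_calibration takes no time and is no camera call; for the wrist camera it gives the pose at the moment of the call.
- close_job(): hands the job in, once; it reports no verdict.
Trained networks look in the newest picture that a camera, given by its name, has taken for a name from the list of things; names that differ only in an ending like _2 or _b are one class to them, and where a whole thing is asked for, a point or a joint stands for the part that bears it (a point fixed in the world has none). Each returns a list of dicts, best first, with "conf" (0 to 1); they miss things now and then, are a little off and sometimes report something else, mostly with a low value. They report only what shows in the picture. A call takes as long as a camera call. They do not tell look-alikes from the thing itself.
- look_for(label, camera): "bbox" ([left, top, right, bottom] in pixels, round what is visible of it).
The state is a dict: "time": time; "joint_positions": joint angles; "qvel": joint speeds; "joint_torque": joint torques, N m; "tool_pos": TCP position; "ee_rot": TCP orientation; "wrist_force": force on the tool from outside, world axes, zero at the start; "wrist_torque": the same for the moment, N m; "width": finger opening in m.
Only numpy, scipy, OpenCV 4.12 (cv2) and the standard library are available. Lean on these libraries where they do the work, as an engineer would, in place of code of your own. Each camera call takes 0.05 s, during which the arm holds its last target.

## Task

Gently stand the green glass specimen jar with the yellow cap upright on the floor of the quarantine case's well and let go of it, then slide the cover fully shut over it. Once the cover is shut, push the barrel bolt all the way across through the keeper on the cover, and then turn its red-balled handle fully down into the notch so that the case is locked. Never tip the green jar over, and leave the other jars, the loupe and the brush where they are.

Things in the scene. Friction and masses are not known exactly. Their poses are not given: they have to be found in the camera images.
- case: Blue steel case, 270 (x) x 310 (y) x 110 mm high, fixed. Origin: centre of its underside; at yaw 0 x points away from the robot, y left, z up; turned by up to 0.35 rad. Open well in the far +y quarter, closed deck beside it at -y. The bolt lies on the near (-x) strip, axis along case x at case y +75, 28 mm above the case top. Rails 12 mm high at case x -19 and +139 mm guide the cover.
- well (a point): Centre of the well's floor, 100 mm below the case top. The well is 130 x 130 mm with upright walls. Axes as the case's.
- cover (a joint): Aluminium cover plate, 150 (x) x 140 (y) x 8 mm, that slides on the case top along the case's +y from 0 m (wholly over the deck) to 0.150 m (fully shut, at the stop, wholly over the well). Starts between 0 and 0.03; at 0.03 it overhangs the well by 15 mm. Stiff: about 3 N to slide; stays where it is left.
- cover_grip (a point): Centre of the top face of the black grip on the cover: an upright bar 60 mm long along the case's x, 14 mm thick along y, 36 mm tall above the plate. This point is 155 mm above the bench. Moves with the cover.
- keeper (a point): Centre of the brass keeper on the cover: an eye 20 mm wide (y) and 30 mm high through which the bolt passes along the case's x. It lines up with the bolt only when the cover is fully shut (within about 3 mm); before that the bolt and the keeper would strike each other.
- bolt (a joint): Steel barrel bolt, rod 14 mm in diameter with a round tip, sliding along the case's +x from 0 m (drawn back) to 0.055 m (fully across, at the stop, tip through the keeper, handle in line with the notch). About 2 N to slide. Starts between 0 and 0.012.
- handle (a joint): Turn of the bolt handle about the bolt's axis: 0 rad upright, 1.57 rad (stop) lying level towards case -y in the notch. Slot walls, 16 mm above the axis, keep it within 0.2 rad of upright until the bolt is over 0.051 m, in line with the notch. Once down, the notch holds the bolt. Stays where it is left; about 1 N at the ball turns it.
- ball (a point): Centre of the red ball, 24 mm in diameter, on the end of the bolt handle (steel shank 10 mm in diameter), 58 mm from the bolt's axis. With the handle upright it is 196 mm above the bench; lying down 138 mm above the bench (28 mm above the case top) and 58 mm to the -y side of the bolt's axis.
- notch (a point): Middle of the notch, a 16 mm wide gap (along case x) in the slot wall on the -y side of the bolt, with a yellow sill; at the height of the bolt's axis, 138 mm above the bench. The handle's shank lies here when locked.
- jar_green: Specimen jar, green glass with a green band and a yellow cap, 44 mm in diameter, 80 mm tall, about 0.15 kg, standing on the bench to the right of the case. Origin at the centre of its underside, z up along the jar.
- jar_amber: Bystander: amber jar with white band and black cap, 44 mm in diameter, 80 mm tall. Origin at the centre of its underside.
- jar_white: Bystander: white jar with blue cap, 44 mm in diameter, 80 mm tall. Origin at the centre of its underside.
- loupe: Bystander: black round loupe, 56 mm in diameter, 20 mm high, with a flat steel handle, lying left of the case. Origin under the centre of the lens.
- brush: Bystander: hand brush lying left of the case. Origin at its underside.
Not all that is in view belongs to the job. Of the things that look like the jar_green, take the one that is farthest to the robot's right at the start.

How it is judged:
By the outcome, as a careful person would: the job done as asked, in the order asked, and still so for the second after the job is handed in, with the robot touching nothing.
It also fails if it takes over 67 s, if anything falls off the work surface, if the arm or the gripper's body presses on something with over 40 N, if the wrist force passes 120 N, or if a joint passes its speed limit or range.

## Working session

There is one attempt and no reset: what is moved stays moved. The work goes in short steps, Python scripts to look and compute and a tool call to move; the robot and the scene stay as the last step left them, time stands still between calls to the robot, and variables do not carry over. Pictures are saved under pics/ and viewed, and the job is handed in when it is done.

Besides the shell and the picture viewer there is one more tool, called after "Request:" as name([rows], argument=value, ...), one row to a line, values as JSON. jog_arm: Moves the arm, as the interface text tells. Its arguments: {"type":"object","properties":{"moves":{"type":"array","items":{"type":"array","items":{"type":"number"}}}},"required":["moves"]}

```bash
ls; mkdir -p pics; python3 - <<'E'
from bench import *
import cv2
o=get_obs(); print(o['time'],o['tool_pos'],o['ee_rot'],o['width'],o['wrist_force'])
for n in ['scene','side','wrist']:
    im=snapshot(n); cv2.imwrite(f'pics/{n}0.png',im[:,:,::-1])
    for l in (['case','cover','cover_grip','keeper','bolt','ball','notch','jar_green'] if n!='wrist' else ['jar_green']):
        try: print(n,l,[(d['bbox'],d['conf']) for d in look_for(l,n)][:4])
        except Exception as e: print(n,l,e)
print(get_obs()['time'])
E
```

```text
pics
0.0 [5.49666549e-01 2.49026480e-05 3.01509174e-01] [-3.14140336e+00  2.15116485e-03 -1.98333498e-05] 0.09398342467779962 [-1.03189658 -0.11994284  0.19375237]
scene case [([197.2, 154.1, 317.6, 264.3], 0.67)]
scene cover [([200.3, 164.6, 255.1, 203.9], 0.64)]
scene cover_grip [([200.4, 163.7, 259.9, 207.3], 0.75)]
scene keeper [([202.1, 163.5, 259.8, 203.3], 0.64)]
scene bolt []
scene ball [([291.9, 175.2, 298.2, 186.8], 0.53), ([348.6, 272.2, 389.5, 295.9], 0.34)]
scene notch [([294.2, 275.1, 311.6, 341.2], 0.16)]
scene jar_green [([189.2, 160.6, 204.9, 184.9], 0.68), ([205.9, 149.3, 217.9, 173.1], 0.67), ([188.1, 135.4, 201.8, 157.8], 0.56)]
side case [([213.3, 144.6, 326.3, 259.9], 0.65)]
side cover [([260.5, 181.8, 321.3, 227.7], 0.81)]
side cover_grip [([259.6, 180.7, 324.5, 226.9], 0.72)]
side keeper [([256.7, 179.8, 326.2, 228.5], 0.96)]
side bolt [([222.0, 148.0, 231.7, 157.8], 0.54)]
side ball [([219.5, 142.5, 231.1, 157.7], 0.66), ([235.1, 284.2, 248.9, 316.4], 0.59)]
side notch [([215.6, 146.0, 326.1, 258.3], 0.63)]
side jar_green [([277.0, 279.8, 300.3, 311.2], 0.85), ([299.1, 322.0, 315.9, 349.9], 0.84), ([308.1, 266.2, 330.6, 293.6], 0.66)]
wrist jar_green [([247.9, 320.2, 282.5, 341.3], 0.72), ([305.0, 306.2, 350.3, 344.7], 0.7), ([158.8, 311.8, 201.9, 351.3], 0.35)]
1.0
```

```bash
python3 - <<'E'
import cv2
for n,(x0,y0,x1,y1) in {'scene':(150,110,350,260),'side':(190,120,350,360)}.items():
    im=cv2.imread(f'pics/{n}0.png')[y0:y1,x0:x1]
    s=min(800/(x1-x0),600/(y1-y0))
    cv2.imwrite(f'pics/{n}0z.png',cv2.resize(im,None,fx=s,fy=s,interpolation=cv2.INTER_CUBIC)); print(n,s)
E
```

```text
scene 4.0
side 2.5
```

View pics/scene0.png

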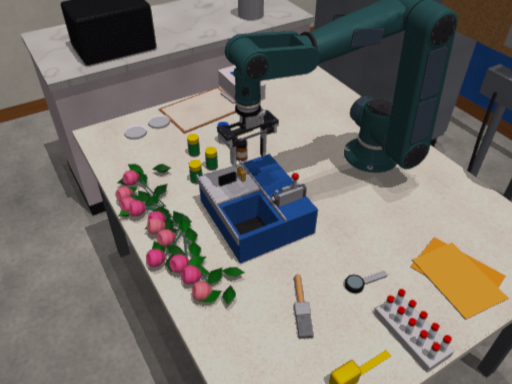

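View pics/side0.png

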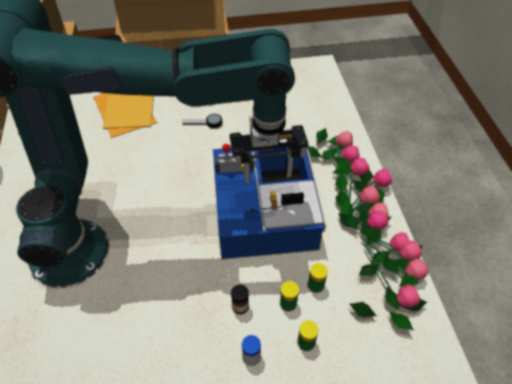

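View pics/wrist0.png

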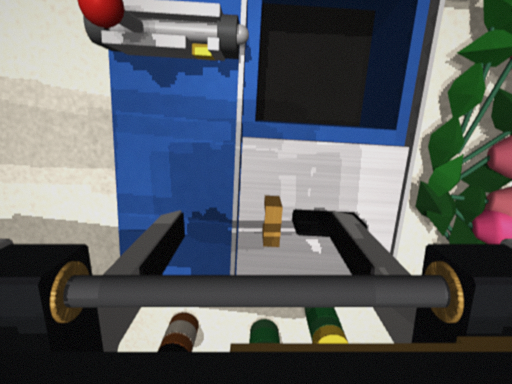

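```bash
sleep 1
```

```text
(no output)
```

View pics/scene0z.png

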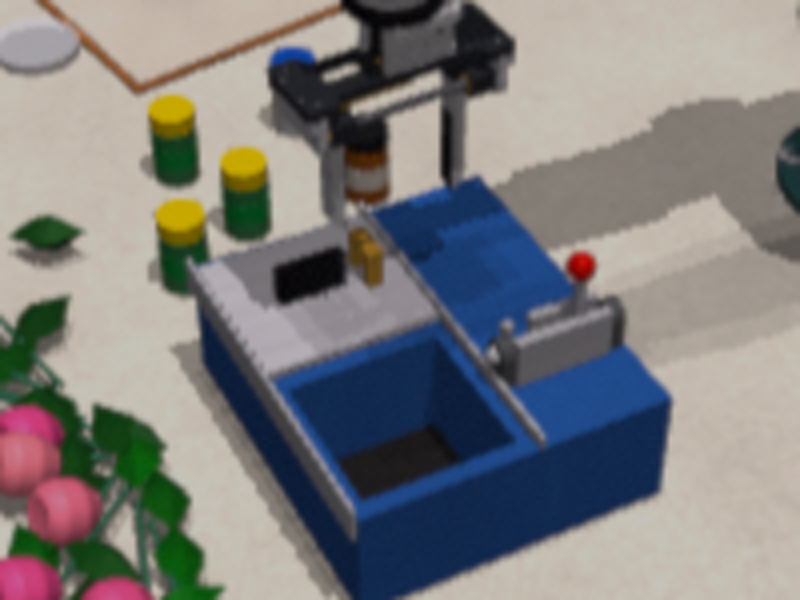

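View pics/side0z.png

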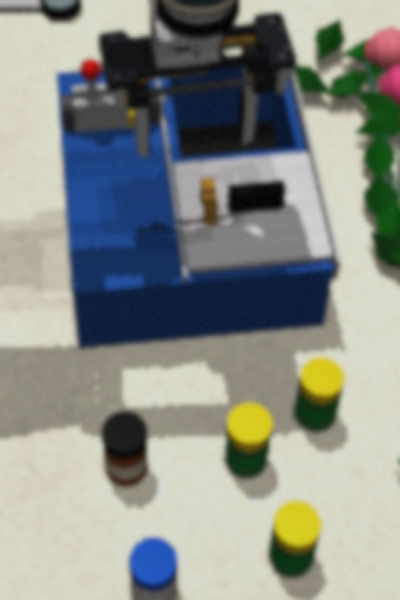

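```bash
cat > h.py <<'E'
from bench import *
import numpy as np, cv2
def ray(n,uv,c=None):
    c=c or get_calibration(n); R=np.array(c['R']);t=np.array(c['t']);K=np.array(c['camera_matrix'])
    d=R.T@np.linalg.solve(K,[uv[0],uv[1],1.]); return -R.T@t,d
def onz(n,uv,z,c=None):
    o,d=ray(n,uv,c); return o+d*(z-o[2])/d[2]
def tri(obs):
    A=np.zeros((3,3));b=np.zeros(3)
    for o in obs:
        p,d=ray(*o); d=d/np.linalg.norm(d);M=np.eye(3)-np.outer(d,d);A+=M;b+=M@p
    return np.linalg.solve(A,b)
def proj(n,X,c=None):
    c=c or get_calibration(n); x=np.array(c['camera_matrix'])@(np.array(c['R'])@np.asarray(X)+np.array(c['t'])); return x[:2]/x[2]
def blobs(im,lo,hi,mina=15):
    hsv=cv2.cvtColor(im,cv2.COLOR_BGR2HSV); m=cv2.inRange(hsv,np.array(lo),np.array(hi))
    k,_,s,ce=cv2.connectedComponentsWithStats(m)
    return [(s[i].tolist(),ce[i].round(1).tolist()) for i in range(1,k) if s[i][4]>=mina]
E
python3 - <<'E'
from h import *
np.set_printoptions(precision=4,suppress=True)
I={n:cv2.imread(f'pics/{n}0.png') for n in['scene','side','wrist']}
for n in I:
    print(n,'yellow',blobs(I[n],(24,150,100),(34,255,255),20)); print(n,'red',blobs(I[n],(0,200,120),(4,255,255),15))
    c=get_calibration(n);print(n,'cam at',-np.array(c['R']).T@c['t'])
print('corners nearL',onz('scene',(317,209.5),.11),onz('side',(214,150),.11))
print('corners nearR',onz('scene',(269.5,154.5),.11),onz('side',(220.8,236),.11))
print('farR side',onz('side',(320,226),.11))
print('jar boxes')
for b in [(299.1,322,315.9,349.9),(277,279.8,300.3,311.2),(308.1,266.2,330.6,293.6)]:
    print(onz('side',((b[0]+b[2])/2,(b[1]+b[3])/2),.04))
for b in [(188.1,135.4,201.8,157.8),(205.9,149.3,217.9,173.1),(189.2,160.6,204.9,184.9)]:
    print(onz('scene',((b[0]+b[2])/2,(b[1]+b[3])/2),.04))
E
```

```text
scene yellow [([187, 134, 11, 10, 89], [192.4, 138.2]), ([205, 147, 12, 10, 92], [210.6, 151.3]), ([189, 160, 12, 11, 101], [194.7, 164.5]), ([331, 350, 60, 34, 743], [356.4, 369.2])]
scene red [([293, 174, 5, 5, 21], [295.0, 175.8]), ([399, 290, 6, 5, 22], [401.5, 291.9]), ([388, 296, 6, 6, 26], [390.4, 298.3]), ([410, 300, 6, 6, 23], [412.3, 302.7]), ([398, 307, 7, 6, 28], [401.2, 309.6]), ([421, 312, 6, 6, 27], [423.3, 314.3]), ([410, 319, 6, 6, 30], [412.4, 321.3]), ([432, 323, 7, 7, 28], [434.9, 326.0]), ([421, 331, 7, 6, 34], [424.0, 333.5]), ([444, 336, 7, 6, 32], [447.1, 338.4]), ([433, 343, 7, 7, 37], [435.9, 345.9])]
scene cam at [1.1287 0.9938 1.1501]
side yellow [([310, 264, 17, 16, 214], [318.3, 271.4]), ([281, 281, 18, 18, 254], [289.4, 289.6]), ([300, 321, 18, 19, 273], [308.4, 330.1])]
side red [([224, 145, 5, 5, 19], [225.8, 146.8])]
side cam at [ 0.3854 -0.7882  1.154 ]
wrist yellow [([194, 46, 18, 11, 149], [201.2, 50.9]), ([318, 334, 30, 10, 238], [332.6, 339.2])]
wrist red [([79, 0, 36, 18, 504], [96.1, 7.2])]
wrist cam at [0.5506 0.0682 0.3841]
corners nearL [0.4304 0.2152 0.11  ] [0.428 0.21  0.11 ]
corners nearR [ 0.4117 -0.088   0.11  ] [ 0.4112 -0.0917  0.11  ]
farR side [ 0.6673 -0.1038  0.11  ]
jar boxes
[ 0.5798 -0.3574  0.04  ]
[ 0.5577 -0.2483  0.04  ]
[ 0.6436 -0.2189  0.04  ]
[ 0.5816 -0.346   0.04  ]
[ 0.5662 -0.2355  0.04  ]
[ 0.6413 -0.205   0.04  ]
```

```bash
python3 - <<'E'
from h import *
np.set_printoptions(precision=4,suppress=True)
im=cv2.imread('pics/wrist0.png')[0:250,70:450]
cv2.imwrite('pics/w0z.png',cv2.resize(im,None,fx=2.1,fy=2.1,interpolation=cv2.INTER_CUBIC))
print('caps',tri([('side',(308.8,330)),('scene',(192.6,139))]),tri([('side',(289.4,289.6)),('scene',(211,152))]),tri([('side',(318.3,271.4)),('scene',(195,165))]))
print('ball',tri([('side',(225.8,147.3)),('scene',(295,176.2))]))
E
```

```text
caps [ 0.5822 -0.3562  0.0697] [ 0.5593 -0.249   0.0712] [ 0.6412 -0.212   0.0712]
ball [0.4587 0.1308 0.1964]
```

View pics/w0z.png

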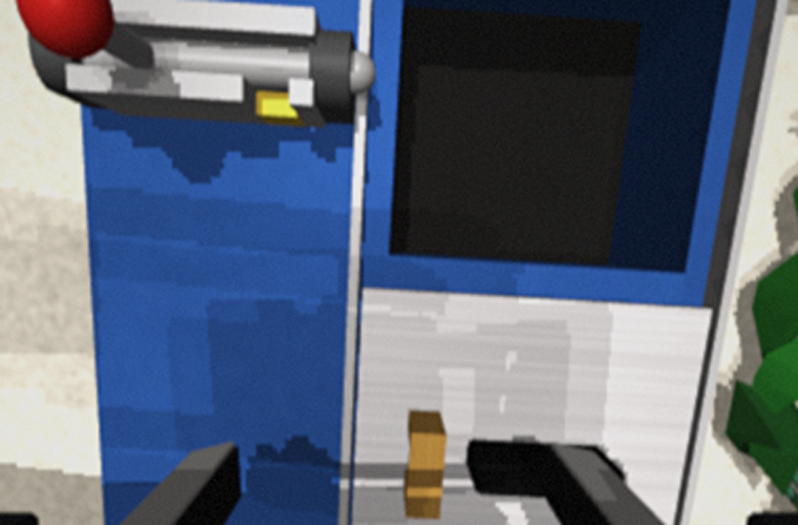

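```bash
python3 - <<'E'
from h import *
np.set_printoptions(precision=4,suppress=True)
c=get_calibration('wrist')
f=lambda x,y,z:onz('wrist',(70+x/2.1,y/2.1),z,c)
for nm,a,b in [('well-y',f(388,255,.11),f(685,272,.11)),('plate+y',f(362,289,.118),f(712,308,.118)),('nearedge',f(84,110,.11),f(103,520,.11)),('rail left edge z.122',f(358,60,.122),f(341,490,.122))]:
    d=b-a; print(nm,a,b,np.linalg.norm(d),np.arctan2(d[1],d[0]))
print('keeper top',f(426,412,.155-.0),f(426,490,.15)); print('grip top edges +y',f(467,440,.155), f(605,447,.155))
print('tip',f(372,73,.138)); print('ball',f(66,8,.196)); print('sill',f(279,106,.138),f(279,106,.12))
E
```

```text
well-y [0.5492 0.0622 0.11  ] [0.6788 0.0549 0.11  ] 0.12984442743083102 -0.056639760400112996
plate+y [0.5381 0.0482 0.118 ] [0.6884 0.04   0.118 ] 0.1505134660775206 -0.054504488875042986
nearedge [0.4243 0.1205 0.11  ] [ 0.4116 -0.0623  0.11  ] 0.18326988956069215 -1.6404579018266994
rail left edge z.122 [0.5378 0.136  0.122 ] [ 0.5276 -0.0419  0.122 ] 0.17820547459278618 -1.6280028027319926
keeper top [0.5639 0.0041 0.155 ] [ 0.5646 -0.0302  0.15  ]
grip top edges +y [ 0.58   -0.0072  0.155 ] [ 0.6341 -0.0101  0.155 ]
tip [0.5436 0.1276 0.138 ]
ball [0.4621 0.1298 0.196 ]
sill [0.5092 0.1165 0.138 ] [0.5062 0.12   0.12  ]
```

Request:
jog_arm([
  [0,0,-0.181,-2,-39.5,0,74],
  [0,0,-0.181,-2,-39.5,0,74],
  [0,0,-0.181,-2,-39.5,0,74],
  [0,0,-0.181,-2,-39.5,0,74],
  [0,0,-0.181,-2,-39.5,0,74],
  [0,0,-0.181,-2,-39.5,0,74],
  [0,0,-0.181,-2,-39.5,0,74],
  [0,0,-0.181,-2,-39.5,0,74],
  [0,0,-0.181,-2,-39.5,0,74],
  [0,0,0,0,0,0,74],
])

```text
time: 2.25
tool_pos: [0.5313, -0.3581, 0.3017]
ee_rot: [3.14, 0.0, -1.633]
wrist_force: [0.7, -0.7, -0.9]
width: 0.0741
```

```bash
python3 - <<'E'
from h import *
np.set_printoptions(precision=4,suppress=True)
o=get_obs(); print(o['time'],o['tool_pos'],o['ee_rot'],o['joint_positions'])
for n in ['scene','side','wrist']:
    im=snapshot(n); cv2.imwrite(f'pics/{n}1.png',im[:,:,::-1])
    for b in [d['bbox'] for d in look_for('jar_green',n)]: print(n,b,onz(n,((b[0]+b[2])/2,(b[1]+b[3])/2),.04))
print(blobs(cv2.imread('pics/wrist1.png'),(24,150,100),(34,255,255),20))
E
```

```text
2.25 [ 0.5313 -0.3581  0.3017] [ 3.1403  0.0001 -1.6326] [-0.6813  0.2923  1.1336 -0.0006  1.7168  0.9512]
scene [187.3, 159.2, 200.7, 181.9] [ 0.6454 -0.2214  0.04  ]
scene [204.1, 146.6, 217.7, 169.2] [ 0.5606 -0.2545  0.04  ]
scene [186.7, 135.2, 201.1, 156.0] [ 0.5823 -0.3536  0.04  ]
side [296.2, 322.4, 316.2, 348.6] [ 0.577  -0.3559  0.04  ]
side [308.9, 265.4, 328.9, 295.8] [ 0.6419 -0.2207  0.04  ]
side [285.9, 286.5, 300.6, 298.3] [ 0.5708 -0.2419  0.04  ]
wrist [134.0, 133.8, 193.0, 176.6] [ 0.5621 -0.2473  0.04  ]
wrist [85.8, 54.4, 156.3, 106.4] [ 0.6474 -0.2113  0.04  ]
[([85, 57, 44, 46, 1580], [106.8, 79.0]), ([237, 112, 40, 32, 454], [254.6, 121.9]), ([137, 139, 41, 41, 1279], [156.5, 159.2])]
```

View pics/wrist1.png

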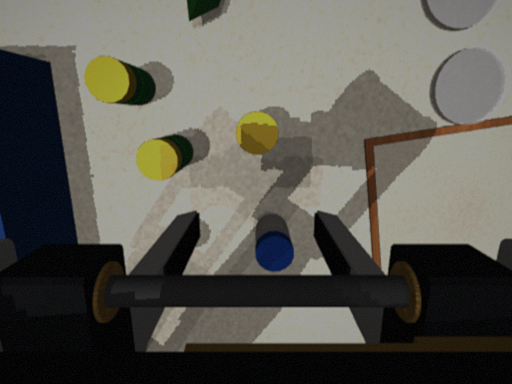

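View pics/side1.png

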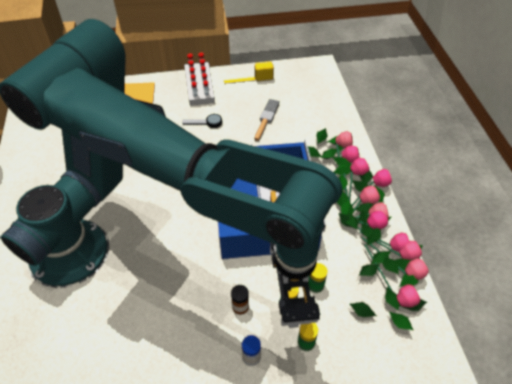

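```bash
python3 - <<'E'
from h import *
np.set_printoptions(precision=4,suppress=True)
print(onz('wrist',(257.3,132.7),.08), onz('wrist',(274,250),.08), onz('wrist',(108.5,79),.08),onz('wrist',(157,159.5),.08))
E
```

```text
[ 0.5841 -0.3588  0.08  ] [ 0.4532 -0.3703  0.08  ] [ 0.6441 -0.2164  0.08  ] [ 0.5626 -0.2529  0.08  ]
```

Request:
jog_arm([
  [0,0,0,26,0,-25,74],
  [0,0,0.006,26.5,-0.5,-25,74],
  [0,0,0,0,0,-40,74],
  [0,0,0,0,0,-40,74],
  [0,0,0,0,0,-25,74],
  [0,0,0,0,0,-14,74],
  [0,0,0,0,0,0,74],
])

```text
time: 3.42
tool_pos: [0.5844, -0.3552, 0.1329]
ee_rot: [3.14, 0.001, -1.622]
wrist_force: [0.7, -0.6, 0.6]
width: 0.0739
```

Request:
jog_arm([
  [0,0,0,0,0,0,50],
  [0,0,0,0,0,0,40],
  [0,0,0,0,0,0,30],
  [0,0,0,0,0,0,30],
  [0,0,0,0,0,0,30],
  [0,0,0,0,0,0,30],
])

```text
time: 4.18
tool_pos: [0.5848, -0.3565, 0.1346]
ee_rot: [-3.14, -0.001, -1.623]
wrist_force: [0.3, -0.5, 3.8]
width: 0.0435
```

```bash
python3 - <<'E'
from h import *
for n in ['wrist']:
    im=snapshot(n); cv2.imwrite(f'pics/{n}2.png',im[:,:,::-1])
E
```

```text
(no output)
```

View pics/wrist2.png

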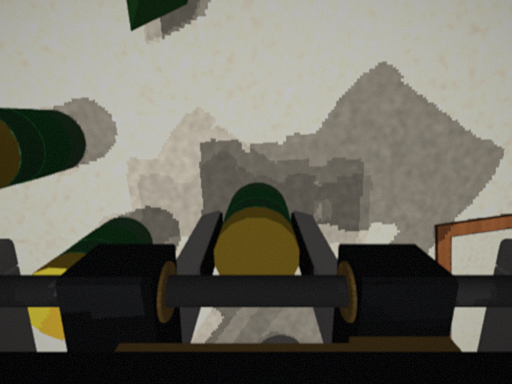

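Request:
jog_arm([
  [0,0,0,0,0,15,30],
  [0,0,0,0,0,35,30],
  [0,0,0,0,0,40,30],
  [0,0,0,0,10,40,30],
  [0,0,0,3,25,40,30],
  [0,0,0,5,40,20,30],
  [0,0,0,5,45,0,30],
  [0,0,0,5,45,0,30],
  [0,0,0,5,45,0,30],
  [0,0,0,5,45,0,30],
  [0,0,0,5,45,0,30],
])

```text
time: 5.6
tool_pos: [0.6171, -0.0542, 0.3234]
ee_rot: [3.14, 0.001, -1.623]
wrist_force: [0.2, -0.5, -0.9]
width: 0.0439
```

Request:
jog_arm([
  [0,0,0,0,45,0,30],
  [0,0,0,0,45,0,30],
  [0,0,0,0,40,0,30],
  [0,0,0,0,32,0,30],
  [0,0,0,0,16,0,30],
  [0,0,0,0,3,0,30],
  [0,0,0,0,0,0,30],
])

```text
time: 6.48
tool_pos: [0.6176, 0.1241, 0.3236]
ee_rot: [3.141, -0.001, -1.624]
wrist_force: [0.1, -1.2, -1.8]
width: 0.0441
```

```bash
python3 - <<'E'
from h import *
o=get_obs(); print(o['time'],o['tool_pos'],o['ee_rot'],o['width'],o['wrist_force'])
for n in ['wrist','scene','side']:
    im=snapshot(n); cv2.imwrite(f'pics/{n}3.png',im[:,:,::-1])
im=cv2.imread('pics/scene3.png')[90:270,160:340]; cv2.imwrite('pics/scene3z.png',cv2.resize(im,None,fx=3.3,fy=3.3,interpolation=cv2.INTER_CUBIC))
E
```

```text
6.475 [0.61755784 0.12413209 0.32358439] [ 3.14118282e+00 -7.80673248e-04 -1.62389811e+00] 0.044075529616856575 [ 0.09955755 -1.18033163 -1.79886536]
```

View pics/wrist3.png

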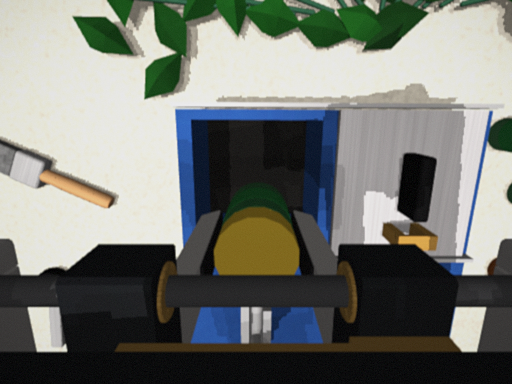

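View pics/scene3z.png

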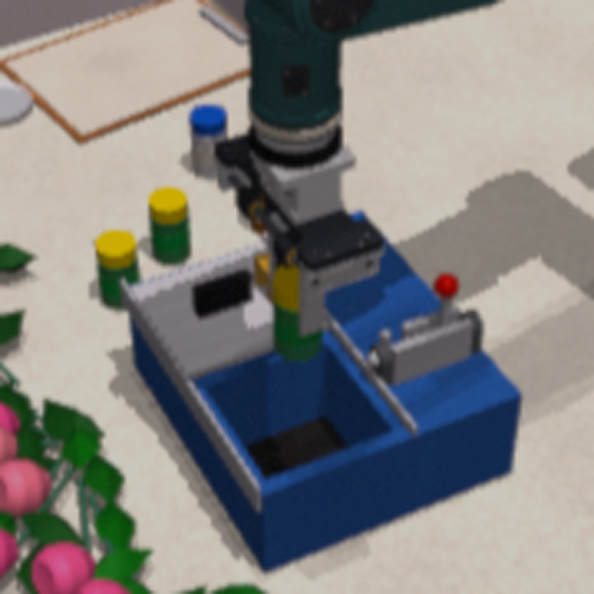

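```bash
cat >> h.py <<'E'
CO=np.array([.5535,.0520]);CY=-.056
def case(p):
    d=np.asarray(p)[:2]-CO; return np.array([d[0]*np.cos(CY)+d[1]*np.sin(CY),-d[0]*np.sin(CY)+d[1]*np.cos(CY)])
def world(x,y):
    return CO+np.array([x*np.cos(CY)-y*np.sin(CY),x*np.sin(CY)+y*np.cos(CY)])
E
python3 - <<'E'
from h import *
np.set_printoptions(precision=4,suppress=True)
for nm,uv,z in [('wellfarL',(192,121),.11),('wellfarR',(323,121),.11),('caseL far',(176,108),.11),('plate far',(340,108),.118),('plate r far',(492,111),.118),('g1',(407,153),.155),('g2',(436,157),.155),('g3',(428,221),.155),('g4',(400,215),.155)]:
    print(nm,case(onz('wrist',uv,z)))
print(world(.06,.075),case([.6176,.1241]))
E
```

```text
wellfarL [0.1236 0.1377]
wellfarR [0.1238 0.0093]
caseL far [0.1359 0.1526]
plate far [ 0.1359 -0.0043]
plate r far [ 0.1334 -0.1485]
g1 [ 0.0981 -0.0538]
g2 [ 0.0947 -0.0791]
g3 [ 0.0367 -0.0803]
g4 [ 0.0424 -0.0544]
[0.6176 0.1235] [0.06   0.0756]
```

Request:
jog_arm([
  [0,0,0,0,0,-15,30],
  [0,0,0,0,0,-30,30],
  [0,0,0,0,0,-35,30],
  [0,0,0,0,0,-30,30],
  [0,0,0,0,0,-25,30],
  [0,0,0,0,0,-18,30],
  [0,0,0,0,0,-12,30],
  [0,0,0,0,0,-6,30],
  [0,0,0,0,0,0,30],
])

```text
time: 7.75
tool_pos: [0.6177, 0.125, 0.1529]
ee_rot: [-3.141, -0.0, -1.623]
wrist_force: [0.5, 0.7, -2.2]
width: 0.0442
```

Request:
jog_arm([
  [0,0,0,0,0,-2,30],
  [0,0,0,0,0,-2,30],
  [0,0,0,0,0,-1,30],
  [0,0,0,0,0,0,30],
])

```text
time: 8.25
tool_pos: [0.6175, 0.125, 0.1477]
ee_rot: [3.142, -0.0, -1.623]
wrist_force: [0.1, -0.7, -1.2]
width: 0.0438
```

Request:
jog_arm([
  [0,0,0,0,0,-1,30],
  [0,0,0,0,0,-1,30],
  [0,0,0,0,0,0,30],
])

```text
time: 8.62
tool_pos: [0.6174, 0.125, 0.1455]
ee_rot: [3.141, -0.0, -1.623]
wrist_force: [0.2, -1.3, -0.7]
width: 0.0444
```

Request:
jog_arm([
  [0,0,0,0,0,-1,30],
  [0,0,0,0,0,0,30],
  [0,0,0,0,0,0,30],
])

```text
time: 9.0
tool_pos: [0.6175, 0.125, 0.1447]
ee_rot: [3.142, -0.0, -1.623]
wrist_force: [-0.5, -0.2, -1.3]
width: 0.0437
```

Request:
jog_arm([
  [0,0,0,0,0,-1,30],
  [0,0,0,0,0,0,30],
  [0,0,0,0,0,0,30],
])

```text
time: 9.38
tool_pos: [0.6176, 0.125, 0.1446]
ee_rot: [-3.141, -0.0, -1.623]
wrist_force: [-2.6, -0.2, 5.3]
width: 0.0439
```

```bash
python3 - <<'E'
from h import *
print(get_obs()['wrist_force'])
for n in ['wrist','scene']:
    im=snapshot(n); cv2.imwrite(f'pics/{n}4.png',im[:,:,::-1])
im=cv2.imread('pics/scene4.png')[90:270,160:340]; cv2.imwrite('pics/scene4z.png',cv2.resize(im,None,fx=3.3,fy=3.3,interpolation=cv2.INTER_CUBIC))
print(get_obs()['wrist_force'])
E
```

```text
[-2.64417759 -0.16337258  5.34021765]
[-4.00168653 -1.18048373  5.45986589]
```

View pics/wrist4.png

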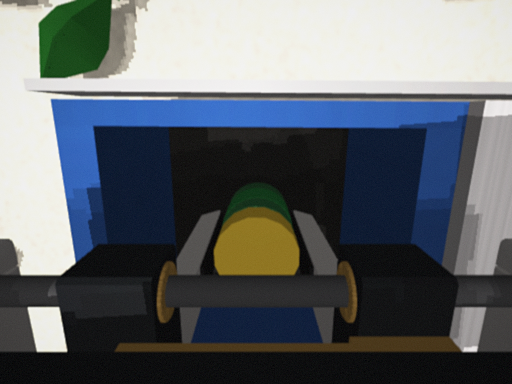

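View pics/scene4z.png

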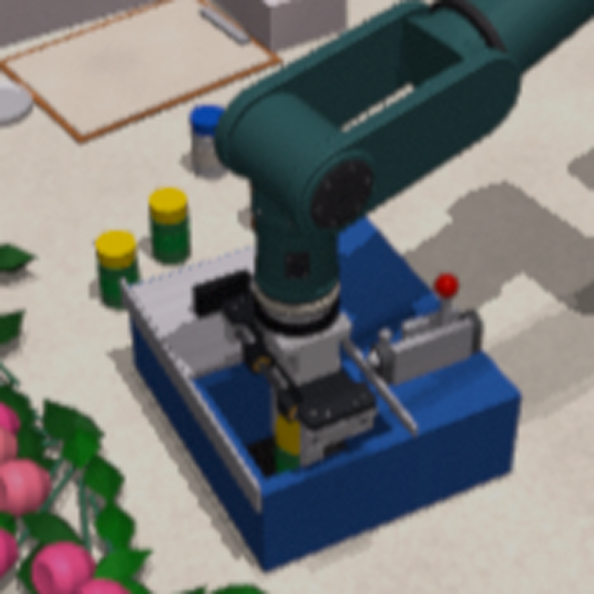

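Request:
jog_arm([
  [0,0,0,0,0,0,46],
  [0,0,0,0,0,0,50],
  [0,0,0,0,0,0,58],
  [0,0,0,0,0,0,62],
  [0,0,0,0,0,5,62],
  [0,0,0,0,0,20,62],
  [0,0,0,0,0,35,62],
  [0,0,0,0,0,50,62],
  [0,0,0,0,-20,55,62],
  [0,0,0,-5,-40,20,62],
  [0,0,0,-5,-40,0,62],
  [0,0,0,0,0,0,62],
])

```text
time: 10.98
tool_pos: [0.6074, 0.0226, 0.3314]
ee_rot: [-3.138, -0.001, -1.627]
wrist_force: [-0.6, -0.0, -0.0]
width: 0.062
```

```bash
python3 - <<'E'
from h import *
o=get_obs(); print(o['time'],o['tool_pos'],o['ee_rot'],o['width'],o['wrist_force'])
for n in ['wrist','scene','side']:
    im=snapshot(n); cv2.imwrite(f'pics/{n}5.png',im[:,:,::-1])
im=cv2.imread('pics/scene5.png')[90:270,160:340]; cv2.imwrite('pics/scene5z.png',cv2.resize(im,None,fx=3.3,fy=3.3,interpolation=cv2.INTER_CUBIC))
im=cv2.imread('pics/side5.png')[120:360,190:350]; cv2.imwrite('pics/side5z.png',cv2.resize(im,None,fx=2.5,fy=2.5,interpolation=cv2.INTER_CUBIC))
E
```

```text
10.975 [0.60739854 0.02259879 0.3313644 ] [-3.13794387e+00 -6.11418414e-04 -1.62691015e+00] 0.061976862803629226 [-0.56079654 -0.00520716 -0.01159012]
```

View pics/wrist5.png

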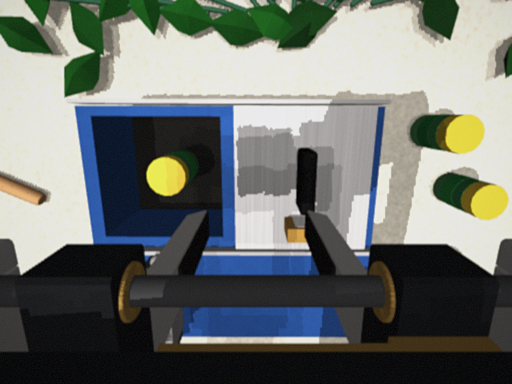

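View pics/scene5z.png

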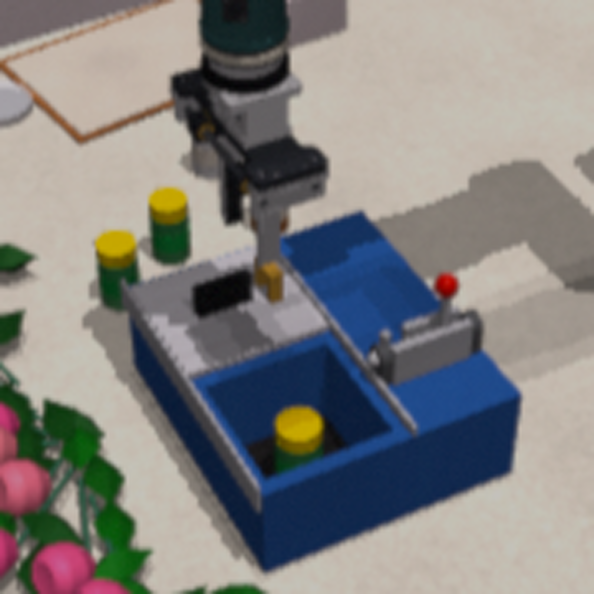

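View pics/side5z.png

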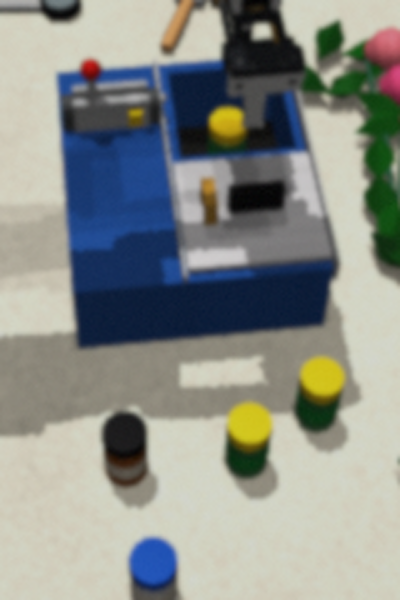

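```bash
python3 - <<'E'
from h import *
np.set_printoptions(precision=4,suppress=True)
for nm,uv,z in [('R far top',(317,150),.155),('Rnear top',(314,205),.155),('L far top',(301,149),.155),('L far bot',(298,149),.119),('plate+y',(234.5,150),.118),('plate-y',(378,150),.118)]:
    print(nm,case(onz('wrist',uv,z)))
im=cv2.imread('pics/wrist5.png')[130:250,250:350]; cv2.imwrite('pics/w5z.png',cv2.resize(im,None,fx=5,fy=5,interpolation=cv2.INTER_CUBIC))
b=tri([('scene',(160+446/3.3,90+285.5/3.3)),('side',(190+90/2.5,120+69/2.5))]);print('ball',b,case(b))
E
```

```text
R far top [ 0.0955 -0.0764]
Rnear top [ 0.0455 -0.0763]
L far top [ 0.0963 -0.0625]
L far bot [ 0.0924 -0.065 ]
plate+y [ 0.091 -0.002]
plate-y [ 0.0915 -0.1448]
ball [0.4588 0.1311 0.1952] [-0.099   0.0737]
```

View pics/w5z.png

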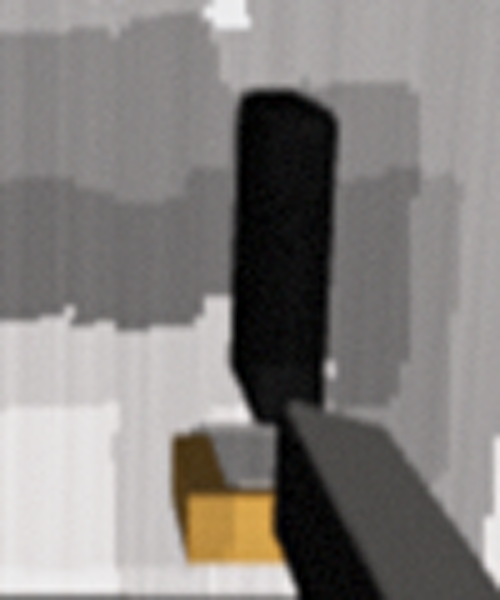

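Request:
jog_arm([
  [0,0,0,3,-22,-10,50],
  [0,0,0,3,-22,-20,50],
  [0,0,0,0,0,-30,50],
  [0,0,0,0,0,-25,50],
  [0,0,0,0,0,-17,50],
  [0,0,0,0,0,-8,50],
  [0,0,0,0,0,0,50],
  [0,0,0,0,0,0,30],
  [0,0,0,0,0,0,10],
  [0,0,0,0,0,0,5],
  [0,0,0,0,0,0,5],
  [0,0,0,0,0,0,5],
])

```text
time: 12.62
tool_pos: [0.6137, -0.0196, 0.2193]
ee_rot: [-3.14, -0.001, -1.624]
wrist_force: [0.4, -2.8, 2.0]
width: 0.014
```

Request:
jog_arm([
  [0,0,0,0.3,5,0,5],
  [0,0,0,0.6,10,0,5],
  [0,0,0,0.8,15,0,5],
  [0,0,0,1,18,0,5],
  [0,0,0,1,18,0,5],
  [0,0,0,1,18,0,5],
  [0,0,0,1,18,0,5],
  [0,0,0,0.9,16,0,5],
  [0,0,0,0.7,12,0,5],
  [0,0,0,0.4,8,0,5],
  [0,0,0,0.2,4,0,5],
  [0,0,0,0,0,0,5],
])

```text
time: 14.12
tool_pos: [0.6221, 0.1238, 0.2193]
ee_rot: [-3.139, 0.0, -1.623]
wrist_force: [4.8, -3.4, 4.4]
width: 0.014
```

Request:
jog_arm([
  [0,0,0,0.1,2,0,5],
  [0,0,0,0.1,2,0,5],
  [0,0,0,0,1,0,5],
  [0,0,0,0,0,0,5],
])

```text
time: 14.62
tool_pos: [0.6222, 0.1246, 0.2193]
ee_rot: [-3.14, -0.008, -1.626]
wrist_force: [3.1, -14.9, 5.6]
width: 0.0138
```

Request:
jog_arm([
  [0,0,0,0.1,2,0,5],
  [0,0,0,0,1,0,5],
  [0,0,0,0,0,0,5],
])

```text
time: 15.0
tool_pos: [0.6222, 0.1251, 0.2192]
ee_rot: [-3.141, -0.013, -1.627]
wrist_force: [2.4, -21.2, 6.9]
width: 0.0139
```

```bash
python3 - <<'E'
from h import *
o=get_obs(); print(o['time'],o['tool_pos'],o['width'],o['wrist_force'])
for n in ['wrist','scene','side']:
    im=snapshot(n); cv2.imwrite(f'pics/{n}6.png',im[:,:,::-1])
im=cv2.imread('pics/scene6.png')[130:270,180:340]; cv2.imwrite('pics/scene6z.png',cv2.resize(im,None,fx=4.2,fy=4.2,interpolation=cv2.INTER_CUBIC))
im=cv2.imread('pics/side6.png')[120:270,190:350]; cv2.imwrite('pics/side6z.png',cv2.resize(im,None,fx=4,fy=4,interpolation=cv2.INTER_CUBIC))
E
```

```text
15.0 [0.62224431 0.12507651 0.21924751] 0.01388868803295082 [  2.41098849 -21.19939167   6.90796082]
```

View pics/wrist6.png

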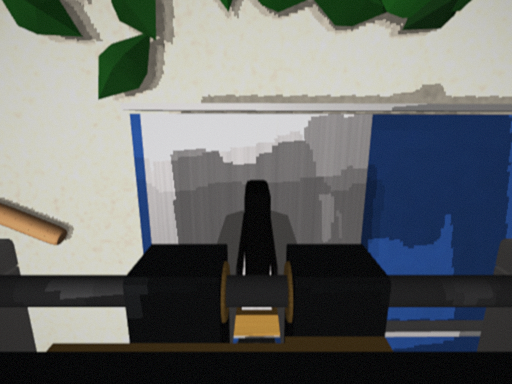

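View pics/scene6z.png

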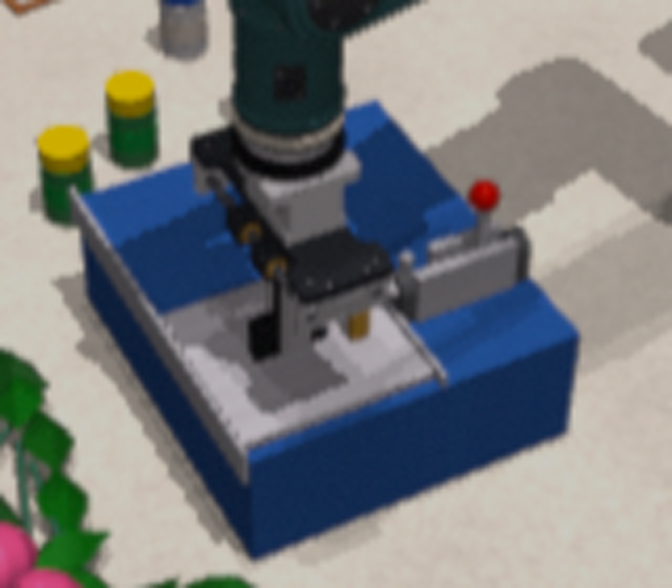

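View pics/side6z.png

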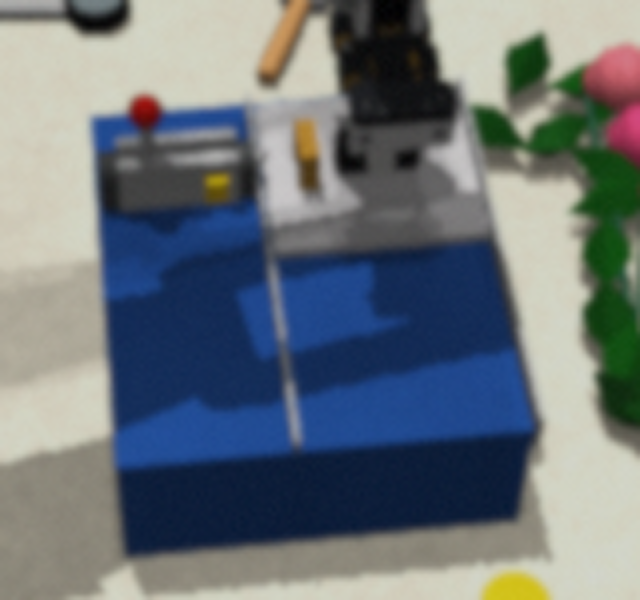

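```bash
python3 - <<'E'
from h import *
np.set_printoptions(precision=4,suppress=True)
for nm,uv,z in [('case+y',(132,118),.11),('plate+y',(142.5,118),.118),('plate-y',(370,118),.118),('keeper',(257,326),.15),('case+y2',(143,240),.11),('plate+y2',(150,240),.118)]:
    print(nm,case(onz('wrist',uv,z)))
E
```

```text
case+y [0.1323 0.1529]
plate+y [0.1324 0.1435]
plate-y [0.1321 0.0057]
keeper [0.0117 0.0751]
case+y2 [0.0498 0.1537]
plate+y2 [0.0533 0.1458]
```

Request:
jog_arm([
  [0,0,0,0,-2,0,5],
  [0,0,0,0,-2,0,5],
  [0,0,0,0,0,0,20],
  [0,0,0,0,0,0,30],
  [0,0,0,0,0,0,40],
  [0,0,0,0,0,12,50],
  [0,0,0,0,0,30,60],
  [0,0,0,0,0,40,60],
  [0,0,0,0,0,40,60],
])

```text
time: 16.27
tool_pos: [0.6214, 0.1276, 0.3425]
ee_rot: [3.141, 0.001, -1.622]
wrist_force: [0.2, 0.1, 1.2]
width: 0.06
```

Request:
jog_arm([
  [0,0,0.1745,-16,-7,0,60],
  [0,0,0.1745,-16,-7,0,60],
  [0,0,0.1745,-16,-7,0,60],
  [0,0,0.1745,-16,-7,0,60],
  [0,0,0.1745,-16,-7,0,60],
  [0,0,0.1745,-16,-7,0,60],
  [0,0,0.1745,-16,-7,0,60],
  [0,0,0.1745,-16,-7,0,60],
  [0,0,0.1745,-16,-7,0,60],
  [0,0,0,0,0,0,60],
])

```text
time: 17.52
tool_pos: [0.4771, 0.0642, 0.3419]
ee_rot: [-3.141, -0.002, -0.055]
wrist_force: [0.3, -0.1, 0.4]
width: 0.06
```

```bash
python3 - <<'E'
from h import *
np.set_printoptions(precision=4,suppress=True)
o=get_obs(); print(o['time'],o['tool_pos'],o['ee_rot'],o['width'],o['wrist_force'])
for n in ['wrist','scene','side']:
    im=snapshot(n); cv2.imwrite(f'pics/{n}7.png',im[:,:,::-1])
    for s,c in blobs(cv2.imread(f'pics/{n}7.png'),(0,170,90),(5,255,255),12): print(n,s,c, onz(n,c,.196) if n=='wrist' else '')
im=cv2.imread('pics/side7.png')[120:270,190:350]; cv2.imwrite('pics/side7z.png',cv2.resize(im,None,fx=4,fy=4,interpolation=cv2.INTER_CUBIC))
E
```

```text
17.525 [0.4771 0.0642 0.3419] [-3.1409 -0.0019 -0.0545] 0.060035241238110125 [ 0.2959 -0.0846  0.4103]
wrist [215, 105, 29, 28, 631] [229.1, 118.3] [0.4617 0.131  0.196 ]
scene [292, 173, 6, 7, 33] [294.7, 175.9] 
scene [399, 289, 6, 7, 33] [401.4, 292.1] 
scene [388, 296, 6, 7, 34] [390.4, 298.5] 
scene [409, 300, 7, 7, 34] [412.2, 302.9] 
scene [398, 307, 7, 7, 36] [401.1, 309.8] 
scene [420, 311, 7, 8, 38] [423.3, 314.4] 
scene [409, 318, 7, 8, 39] [412.2, 321.4] 
scene [432, 323, 7, 8, 39] [435.0, 326.2] 
scene [421, 330, 7, 8, 41] [423.9, 333.6] 
scene [444, 335, 7, 8, 41] [447.1, 338.5] 
scene [433, 343, 7, 8, 43] [436.0, 346.2] 
side [203, 73, 3, 5, 12] [203.9, 74.8] 
side [192, 82, 4, 4, 13] [193.6, 83.6] 
side [223, 145, 6, 5, 22] [225.5, 146.7]
```

View pics/wrist7.png

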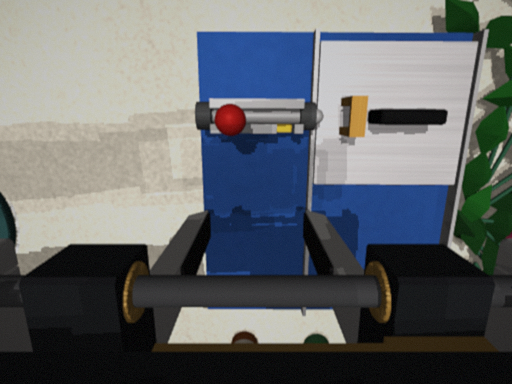

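View pics/side7z.png

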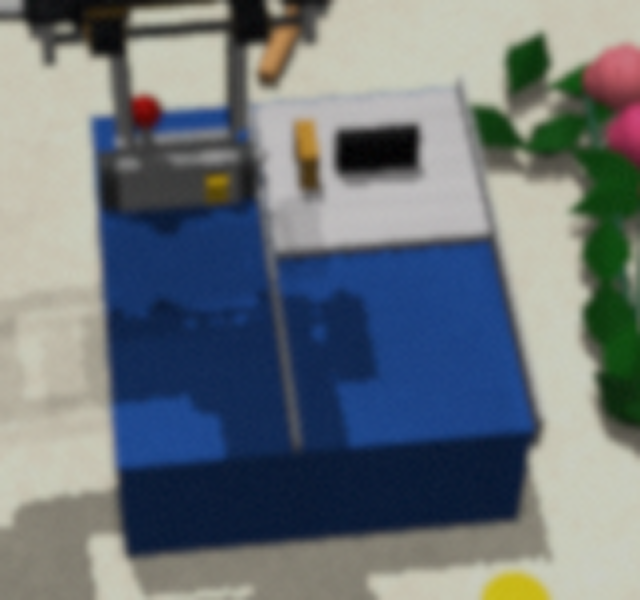

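Request:
jog_arm([
  [0,0,0,-5,22,0,60],
  [0,0,0,-6,25,0,60],
  [0,0,0,-5,20,-5,60],
  [0,0,0,0,0,-20,60],
  [0,0,0,0,0,-20,60],
  [0,0,0,0,0,-13,60],
  [0,0,0,0,0,0,60],
  [0,0,0,0,0,0,40],
  [0,0,0,0,0,0,20],
  [0,0,0,0,0,0,15],
  [0,0,0,0,0,0,15],
  [0,0,0,0,0,0,15],
])

```text
time: 19.18
tool_pos: [0.4616, 0.131, 0.2831]
ee_rot: [-3.142, -0.0, -0.053]
wrist_force: [-0.5, 0.1, 1.9]
width: 0.0225
```

```bash
python3 - <<'E'
from h import *
np.set_printoptions(precision=4,suppress=True)
o=get_obs(); print(o['time'],o['tool_pos'],o['ee_rot'],o['width'],o['wrist_force'],case(o['tool_pos']))
im=snapshot('wrist'); cv2.imwrite(f'pics/wrist8.png',im[:,:,::-1])
E
```

```text
19.175 [0.4616 0.131  0.2831] [-3.1415 -0.0001 -0.0525] 0.02251263617658278 [-0.5141  0.0906  1.858 ] [-0.0962  0.0737]
```

View pics/wrist8.png

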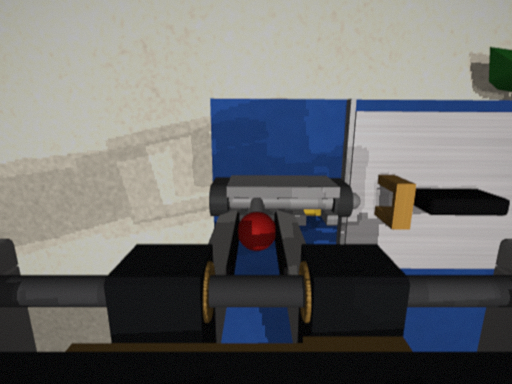

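Request:
jog_arm([
  [0,0,0,4,-0.2,0,10],
  [0,0,0,7,-0.4,0,10],
  [0,0,0,8,-0.4,0,10],
  [0,0,0,8,-0.5,0,10],
  [0,0,0,7,-0.4,0,10],
  [0,0,0,6,-0.3,0,10],
  [0,0,0,4,-0.2,0,10],
  [0,0,0,0,0,0,10],
])

```text
time: 20.23
tool_pos: [0.5067, 0.1284, 0.283]
ee_rot: [3.141, -0.002, -0.053]
wrist_force: [0.5, -1.6, 5.0]
width: 0.0224
```

Request:
jog_arm([
  [0,0,0,2,-0.1,0,10],
  [0,0,0,2,-0.1,0,10],
  [0,0,0,0,0,0,10],
])

```text
time: 20.6
tool_pos: [0.5079, 0.1285, 0.2829]
ee_rot: [3.141, 0.006, -0.052]
wrist_force: [-8.4, -1.2, 8.7]
width: 0.0221
```

Request:
jog_arm([
  [0,0,0,2,-0.1,0,10],
  [0,0,0,0,0,0,10],
])

```text
time: 20.85
tool_pos: [0.5085, 0.1286, 0.2829]
ee_rot: [3.141, 0.01, -0.052]
wrist_force: [-12.5, -1.2, 9.7]
width: 0.0225
```

```bash
python3 - <<'E'
from h import *
np.set_printoptions(precision=4,suppress=True)
o=get_obs(); print(o['time'],o['tool_pos'],o['ee_rot'],o['width'],o['wrist_force'],case(o['tool_pos']))
for n in ['wrist','side']:
    im=snapshot(n); cv2.imwrite(f'pics/{n}9.png',im[:,:,::-1])
im=cv2.imread('pics/side9.png')[120:270,190:350]; cv2.imwrite('pics/side9z.png',cv2.resize(im,None,fx=4,fy=4,interpolation=cv2.INTER_CUBIC))
E
```

```text
20.85 [0.5085 0.1286 0.2829] [ 3.1412  0.0096 -0.0517] 0.02245985360438226 [-12.5284  -1.152    9.663 ] [-0.0492  0.0739]
```

View pics/wrist9.png

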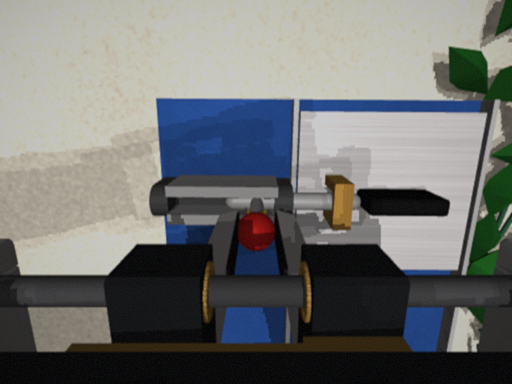

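View pics/side9z.png

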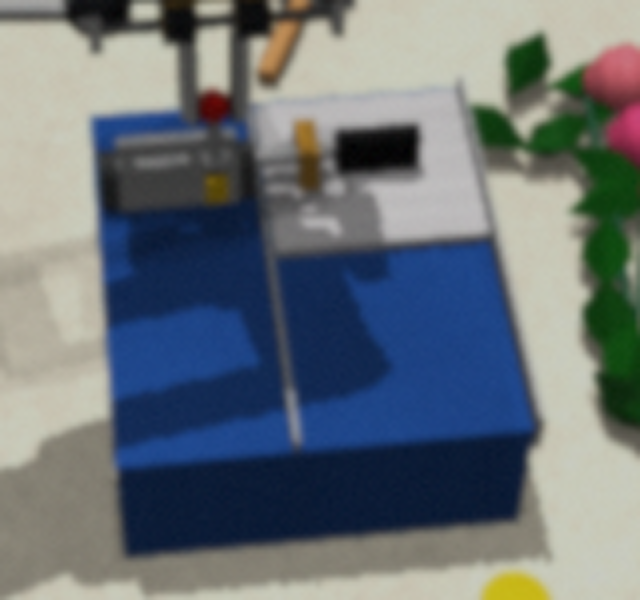

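Request:
jog_arm([
  [0,0,0,-0.5,-8.7,-0.7,10],
  [0,0,0,-0.6,-11.2,-2.9,10],
  [0,0,0,-0.6,-10.4,-5.1,10],
  [0,0,0,-0.5,-9.2,-7,10],
  [0,0,0,0,0,0,10],
])

```text
time: 21.58
tool_pos: [0.5062, 0.0883, 0.2642]
ee_rot: [3.14, 0.012, -0.053]
wrist_force: [-9.6, -0.8, 1.5]
width: 0.0227
```

Request:
jog_arm([
  [0,0,0,-0.4,-7.7,-8.7,10],
  [0,0,0,-0.3,-5.7,-10,10],
  [0,0,0,-0.2,-3.7,-11,10],
  [0,0,0,-0.1,-1.4,-10,10],
  [0,0,0,0,0,0,10],
])

```text
time: 22.2
tool_pos: [0.5051, 0.0701, 0.2235]
ee_rot: [3.14, 0.013, -0.052]
wrist_force: [-9.1, -1.7, 0.0]
width: 0.0225
```

```bash
python3 - <<'E'
from h import *
np.set_printoptions(precision=4,suppress=True)
o=get_obs(); print(o['time'],o['tool_pos'],o['ee_rot'],o['width'],o['wrist_force'],case(o['tool_pos']))
for n in ['wrist','side']:
    im=snapshot(n); cv2.imwrite(f'pics/{n}10.png',im[:,:,::-1])
im=cv2.imread('pics/side10.png')[120:270,190:350]; cv2.imwrite('pics/side10z.png',cv2.resize(im,None,fx=4,fy=4,interpolation=cv2.INTER_CUBIC))
E
```

```text
22.2 [0.5051 0.0701 0.2235] [ 3.1403  0.0126 -0.0525] 0.022468882839804607 [-9.0569 -1.6829  0.0157] [-0.0494  0.0153]
```

View pics/wrist10.png

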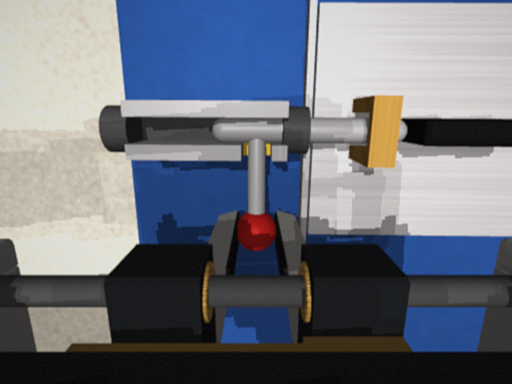

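View pics/side10z.png

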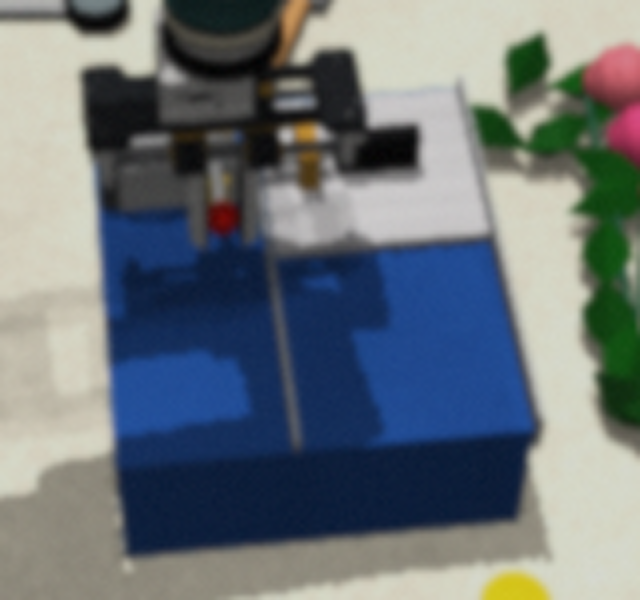

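Request:
jog_arm([
  [0,0,0,-1,0,-1,10],
  [0,0,0,-1,0,-1,10],
  [0,0,0,0,0,0,10],
])

```text
time: 22.68
tool_pos: [0.5045, 0.07, 0.2231]
ee_rot: [3.14, 0.007, -0.053]
wrist_force: [-5.9, -2.0, 1.3]
width: 0.0227
```

Request:
jog_arm([
  [0,0,0,0,0,-1,10],
  [0,0,0,0,0,0,10],
])

```text
time: 22.92
tool_pos: [0.5045, 0.07, 0.2222]
ee_rot: [3.14, 0.007, -0.053]
wrist_force: [-5.7, -1.6, 1.0]
width: 0.0224
```

Request:
jog_arm([
  [0,0,0,0,0,-1,10],
  [0,0,0,0,0,0,10],
])

```text
time: 23.18
tool_pos: [0.5045, 0.07, 0.2213]
ee_rot: [3.14, 0.007, -0.053]
wrist_force: [-5.2, -2.7, 2.2]
width: 0.0224
```

Request:
jog_arm([
  [0,0,0,0,0,-1,10],
  [0,0,0,0,0,0,10],
])

```text
time: 23.42
tool_pos: [0.5045, 0.07, 0.2203]
ee_rot: [3.14, 0.007, -0.053]
wrist_force: [-5.9, -2.4, 1.6]
width: 0.0223
```

```bash
python3 - <<'E'
from h import *
np.set_printoptions(precision=4,suppress=True)
c={}
for n in ['wrist','side','scene']:
    im=snapshot(n); cv2.imwrite(f'pics/{n}11.png',im[:,:,::-1])
    b=[x for x in blobs(cv2.imread(f'pics/{n}11.png'),(0,170,70),(6,255,255),5)]
    print(n,b[-3:] if n!='scene' else [x for x in b if x[1][0]<330])
im=cv2.imread('pics/wrist11.png')[90:270,180:320]; cv2.imwrite('pics/w11z.png',cv2.resize(im,None,fx=3.3,fy=3.3,interpolation=cv2.INTER_CUBIC))
im=cv2.imread('pics/scene11.png')[130:260,200:330]; cv2.imwrite('pics/s11z.png',cv2.resize(im,None,fx=4.5,fy=4.5,interpolation=cv2.INTER_CUBIC))
for z in [.130,.134,.138,.142]: print(proj('side',[*world(-.0455,.017),z]),proj('wrist',[*world(-.0455,.017),z]),proj('scene',[*world(-.0455,.017),z]))
E
```

```text
wrist [([238, 214, 38, 36, 1093], [256.2, 231.1])]
side [([242, 172, 7, 6, 28], [245.1, 174.4])]
scene [([271, 181, 5, 6, 18], [272.7, 183.1])]
[248.6691 177.6745] [263.6874 224.6802] [270.6384 186.4364]
[248.6511 176.7268] [263.7982 227.0791] [270.6728 185.5087]
[248.6329 175.7746] [263.9141 229.5845] [270.7073 184.5777]
[248.6147 174.818 ] [264.0351 232.2038] [270.7419 183.6434]
```

View pics/w11z.png

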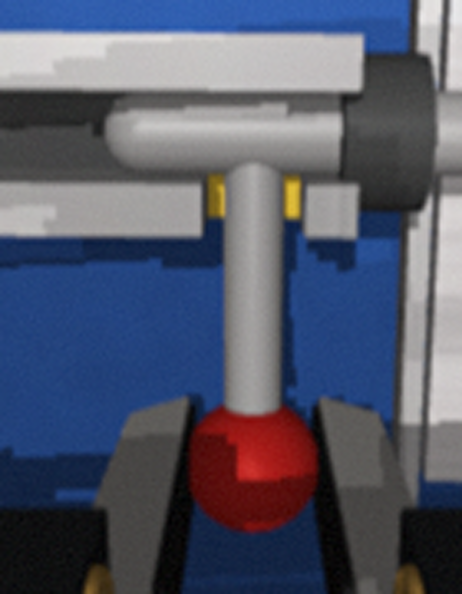

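View pics/s11z.png

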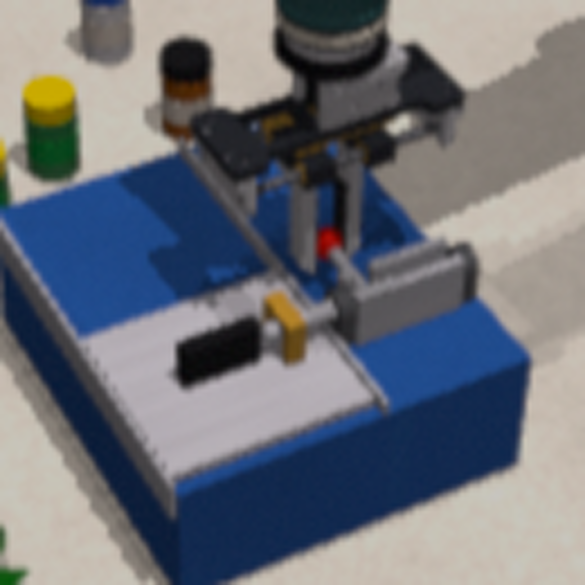

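```bash
python3 - <<'E'
from h import *
np.set_printoptions(precision=4,suppress=True)
s=('side',(245.1,174.6));c=('scene',(272.7,183.4));w=('wrist',(256.6,231.5))
for o in [[s,c],[s,w],[c,w],[s,c,w]]:
    b=tri(o); print(b,case(b))
E
```

```text
[0.5011 0.0735 0.1414] [-0.0535  0.0185]
[0.5022 0.0729 0.1429] [-0.0524  0.018 ]
[0.5041 0.0735 0.1429] [-0.0505  0.0187]
[0.5024 0.0731 0.142 ] [-0.0522  0.0182]
```

Request:
jog_arm([
  [0,0,0,0,0,-1,10],
  [0,0,0,0,0,-1,10],
  [0,0,0,0,0,0,10],
])

```text
time: 23.95
tool_pos: [0.5045, 0.0701, 0.2183]
ee_rot: [3.141, 0.007, -0.052]
wrist_force: [-6.0, -1.0, 1.3]
width: 0.0222
```

Request:
jog_arm([
  [0,0,0,0,0,-1,10],
  [0,0,0,0,0,0,10],
])

```text
time: 24.2
tool_pos: [0.5045, 0.0701, 0.2174]
ee_rot: [3.141, 0.007, -0.052]
wrist_force: [-5.7, -1.0, 2.0]
width: 0.0224
```

Request:
jog_arm([
  [0,0,0,0,0,-1,10],
  [0,0,0,0,0,0,10],
])

```text
time: 24.45
tool_pos: [0.5045, 0.0701, 0.2172]
ee_rot: [3.141, 0.007, -0.052]
wrist_force: [-6.7, -1.6, 5.2]
width: 0.0228
```

Resistance begins; check it is the stop.

Request:
jog_arm([
  [0,0,0,0,0,-1,10],
  [0,0,0,0,0,0,10],
])

```text
time: 24.7
tool_pos: [0.5045, 0.0701, 0.217]
ee_rot: [3.141, 0.006, -0.052]
wrist_force: [-9.4, -1.9, 7.1]
width: 0.0226
```

Request:
jog_arm([
  [0,0,0,0,0,-1,10],
  [0,0,0,0,0,0,10],
  [0,0,0,0,0,0,10],
])

```text
time: 25.08
tool_pos: [0.5045, 0.0702, 0.216]
ee_rot: [3.141, 0.006, -0.052]
wrist_force: [-8.4, -1.9, 8.0]
width: 0.0224
```

```bash
python3 - <<'E'
from h import *
np.set_printoptions(precision=4,suppress=True)
P={}
for n in ['wrist','side','scene']:
    im=snapshot(n); cv2.imwrite(f'pics/{n}12.png',im[:,:,::-1])
    b=[x for x in blobs(cv2.imread(f'pics/{n}12.png'),(0,170,70),(6,255,255),5) if 230<x[1][0]<330 and 160<x[1][1]<260]
    print(n,b); P[n]=(n,b[0][1])
print(tri(P.values()),tri([P['side'],P['scene']]))
E
```

```text
wrist [([238, 215, 38, 37, 1083], [256.0, 232.9])]
side [([242, 173, 7, 6, 28], [245.2, 175.4])]
scene [([271, 182, 5, 5, 18], [272.6, 183.6])]
[0.5023 0.0725 0.1398] [0.501  0.0724 0.1396]
```

Request:
jog_arm([
  [0,0,0,-2,0,0,10],
  [0,0,0,0,0,0,24],
  [0,0,0,0,0,0,28],
  [0,0,0,0,0,0,30],
  [0,0,0,0,0,5,32],
  [0,0,0,0,0,20,32],
  [0,0,0,0,0,30,32],
  [0,0,0,0,-20,30,15],
  [0,0,0,0,-20,0,0],
  [0,0,0,0,-20,0,0],
  [0,0,0,0,0,0,0],
])

```text
time: 26.6
tool_pos: [0.5047, 0.0095, 0.3016]
ee_rot: [-3.142, -0.001, -0.054]
wrist_force: [-0.1, -0.2, -0.1]
width: 0.0005
```

```bash
python3 - <<'E'
from h import *
np.set_printoptions(precision=4,suppress=True)
P={}
o=get_obs(); print(o['time'],o['tool_pos'],o['width'],o['wrist_force'])
for n in ['wrist','side','scene']:
    im=snapshot(n); cv2.imwrite(f'pics/{n}13.png',im[:,:,::-1])
    b=[x for x in blobs(cv2.imread(f'pics/{n}13.png'),(0,170,70),(6,255,255),5) if x[1][0]<330 and 10<x[1][1]<260]
    print(n,b); 
    if b:P[n]=(n,b[-1][1])
b=tri(P.values());print(b,case(b),tri([P['side'],P['scene']]))
im=cv2.imread('pics/wrist13.png')[0:250,100:433]; cv2.imwrite('pics/w13z.png',cv2.resize(im,None,fx=2.4,fy=2.4,interpolation=cv2.INTER_CUBIC))
E
```

```text
26.6 [0.5047 0.0095 0.3016] 0.0005081127359834482 [-0.091  -0.1917 -0.0537]
wrist [([238, 109, 27, 27, 568], [250.9, 122.0])]
side []
scene [([270, 182, 5, 5, 18], [271.8, 183.8])]Traceback (most recent call last):
  File "<stdin>", line 10, in <module>
KeyError: 'side'
```

```bash
python3 - <<'E'
from h import *
np.set_printoptions(precision=4,suppress=True)
b=tri([('wrist',(250.9,122)),('scene',(271.8,183.8))]); print(b,case(b), case(onz('wrist',(250.9,122),.138)))
im=cv2.imread('pics/wrist13.png')[0:250,100:433]; cv2.imwrite('pics/w13z.png',cv2.resize(im,None,fx=2.4,fy=2.4,interpolation=cv2.INTER_CUBIC))
im=cv2.imread('pics/scene13.png')[130:260,200:330]; cv2.imwrite('pics/s13z.png',cv2.resize(im,None,fx=4.5,fy=4.5,interpolation=cv2.INTER_CUBIC))
E
```

```text
[0.5048 0.073  0.1405] [-0.0498  0.0183] [-0.0506  0.0187]
```

View pics/w13z.png

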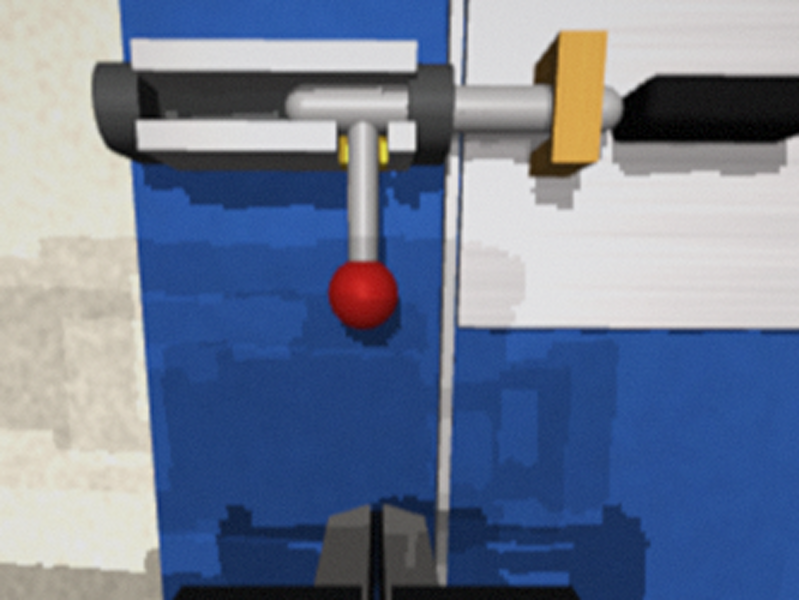

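View pics/s13z.png

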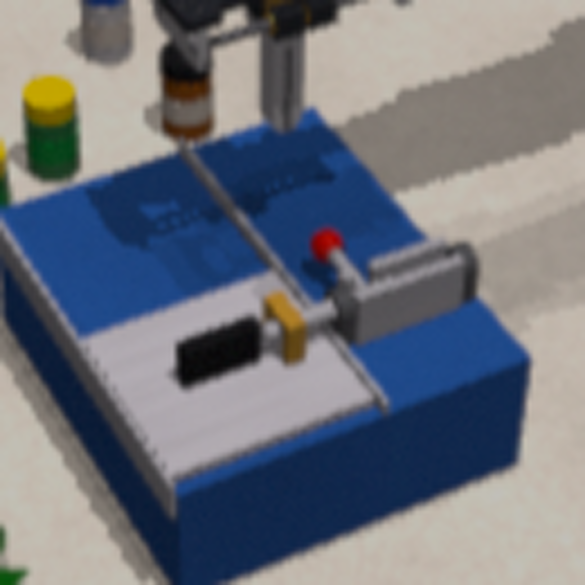

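Request:
jog_arm([
  [0,0,0,0,20,0,0],
  [0,0,0,0,25,0,0],
  [0,0,0,0,17,-10,0],
  [0,0,0,0,0,-20,0],
  [0,0,0,0,0,-15,0],
  [0,0,0,0,0,-4,0],
  [0,0,0,0,0,0,0],
])

```text
time: 27.62
tool_pos: [0.5045, 0.0722, 0.2521]
ee_rot: [3.142, 0.0, -0.053]
wrist_force: [-0.2, 0.6, 0.6]
width: 0.0003
```

Request:
jog_arm([
  [0,0,0,0,0,-2,0],
  [0,0,0,0,0,-1,0],
  [0,0,0,0,0,0,0],
])

```text
time: 28.0
tool_pos: [0.5046, 0.0722, 0.2495]
ee_rot: [-3.142, -0.001, -0.053]
wrist_force: [0.0, 0.0, 0.1]
width: 0.0003
```

Request:
jog_arm([
  [0,0,0,0,0,-1,0],
  [0,0,0,0,0,-1,0],
  [0,0,0,0,0,0,0],
])

```text
time: 28.38
tool_pos: [0.5045, 0.0723, 0.2474]
ee_rot: [3.142, -0.0, -0.053]
wrist_force: [0.2, 0.1, -0.1]
width: 0.0003
```

Request:
jog_arm([
  [0,0,0,0,0,-1,0],
  [0,0,0,0,0,-1,0],
  [0,0,0,0,0,0,0],
])

```text
time: 28.75
tool_pos: [0.5046, 0.0723, 0.2468]
ee_rot: [3.142, -0.001, -0.052]
wrist_force: [-2.1, -0.2, 6.4]
width: 0.0003
```

Request:
jog_arm([
  [0,0,0,0,0,-2,0],
  [0,0,0,0,0,0,0],
])

```text
time: 29.0
tool_pos: [0.5046, 0.0722, 0.2464]
ee_rot: [3.142, -0.003, -0.052]
wrist_force: [-5.3, -0.3, 11.4]
width: 0.0006
```

Request:
jog_arm([
  [0,0,0,0,0,6,0],
  [0,0,0,0,0,25,0],
  [0,0,0,0,0,40,0],
  [0,0,0,0,-30,40,0],
  [0,0,0,0,-40,10,0],
  [0,0,0,10,-40,0,0],
  [0,0,0,0,0,0,0],
])

```text
time: 29.88
tool_pos: [0.5148, -0.0399, 0.3635]
ee_rot: [3.141, 0.001, -0.057]
wrist_force: [0.3, 1.2, 0.2]
width: 0.0005
```

```bash
python3 - <<'E'
from h import *
o=get_obs(); print(o['time'],o['tool_pos'],o['width'],o['wrist_force'])
for n in ['wrist','side','scene']:
    im=snapshot(n); cv2.imwrite(f'pics/{n}14.png',im[:,:,::-1])
E
```

```text
29.875 [ 0.51484029 -0.03985932  0.36351202] 0.0004928168914276722 [0.29827182 1.24038595 0.21505795]
```

View pics/wrist14.png

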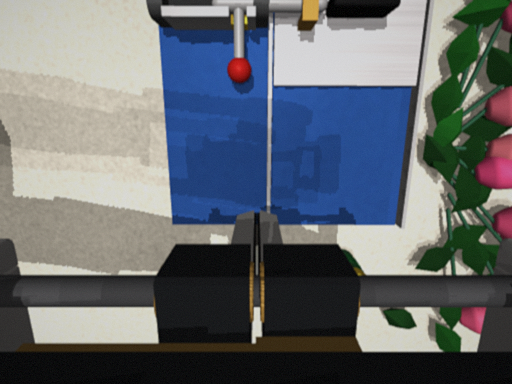

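View pics/scene14.png

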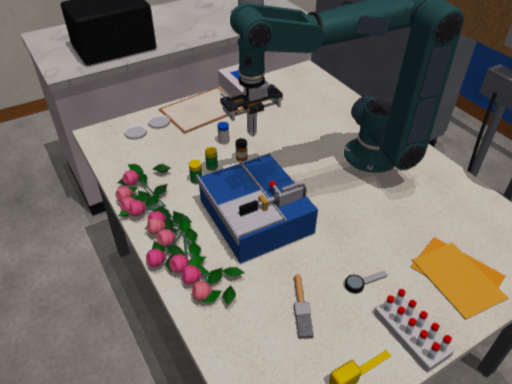

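View pics/side14.png

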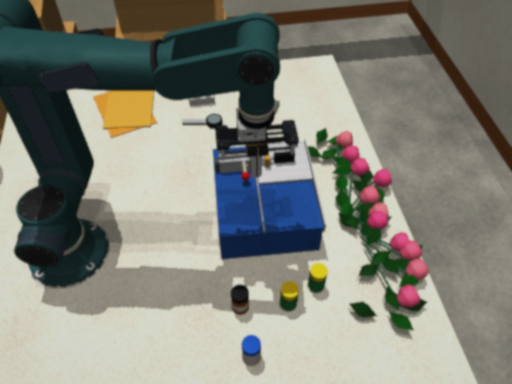

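All is in place: the cover is shut, the bolt is through the keeper, the handle (ball near (239,70) in the wrist view) lies in the notch, and the bystanders have not moved.

```bash
python3 -c "
from bench import *
print(close_job())"
```

```text
the job is handed in; nothing more can be done
None
```

I finished the job and handed it in at about 30 s of the 67 s allowed; `close_job()` gives no verdict.

- **Jar:** I took the green jar farthest to the robot's right, set it down on the well floor with about 5 N of contact, and let go. The pictures after release showed it standing upright. The shut cover hides it now, so I could not look at it again.
- **Cover:** I slid it until it met the stop and the wrist force reached about 21 N. The plate edges measured within about 1.5 mm of fully shut.
- **Bolt:** I pushed it until it met resistance (about 12 N). In the pictures it passes through the keeper, and the handle's shank sits centred in the notch.
- **Handle:** I turned it down into the notch, then pressed the ball from above. It held firm at 11 N, with the ball's centre at about 138 mm, as specified. Two camera measurements had put the ball 1.5–2.5 mm higher, so I pressed to confirm.
- **Everything else:** The last pictures show the other jars, the loupe and the brush where they were, and the arm clear of everything. The highest wrist force I saw was about 22 N.

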